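Open the stuck jar in the clamping stand

TASK

Open the jar that stands in the jar-opening stand. First clamp it: take the knob of the hand wheel and turn the wheel clockwise, one full turn until it stops, so that the jaw grips the jar. Then unscrew the tight cap anticlockwise until its threads come free, lift it off, and finish while still holding it in the gripper, level and straight above the open jar mouth with a clear gap of at most about 4 cm; leave the jar clamped and upright and the other things on the table where they are.

Things in the scene. Friction and masses are not known exactly. Their poses are not given: they have to be found in the camera images.
- stand: Jar-opening stand, fixed to the table: aluminium base plate 124 x 272 x 12 mm (own x, y, z). Origin: centre of its underside, z up. Its -y end has a white gear case with the hand wheel; a jaw with a rubber pad slides from there to +y and pushes the jar into a rubber V-block at the +y end (both at most 70 mm high). The clamped jar's axis is at about x 0, y +73 mm.
- handwheel (a joint): Turn of the hand wheel in rad, growing clockwise seen from above; starts at 0 to 0.25 (jaw open, jar loose), stops hard at 6.6 (jar clamped by about 35 N). Stiff: 4 to 6 N at the knob; it stays where it is left. A rad moves the jaw 2 mm; its sprung pad meets the jar after about half a turn.
- wheel_axis (a point): Point on the vertical axis of the hand wheel, level with the knob's grip, 106 mm above the table. The wheel is a black rim 102 mm across with three steel spokes; its top is 79 mm above the table. The point lies at x 0, y -78 mm of the stand.
- wheel_knob (a point): Grip point on the hand wheel's knob, 106 mm above the table, 42 mm from the wheel's axis. The knob is an upright black cylinder 19 mm across, 81 to 117 mm above the table; it spins freely on its pin, so a gripper can carry it round without turning itself. At wheel angle 0 it lies to the stand's -x side of the axis.
- jar: Amber jar with a plain pale label, upright in the stand, its foot 12 mm above the table; loose (turns with the cap) until clamped. Origin: centre of its underside, z up along its axis. Body 68 mm across and 82 mm high, shoulder to 91 mm, neck 38 mm across, open mouth at 118 mm. About 0.45 kg.
- cap: White ribbed screw cap of the jar, 55 mm across the ribs, 28 mm high, 50 g. Origin: centre of its lower edge, z up. Screwed tight it sits 96.5 mm above the jar's origin, its x axis along the jar's x axis (within 0.05 rad). Grip it across the ribs from above, fingertips at or above its lower edge.
- cap_top (a point): Centre of the cap's top face. The cap is tight at first (about 0.5 N m, from a sprung liner; grip firmly, 40 N or more). Turned anticlockwise seen from above it rises 2 mm; its threads are free from about 1.0 to 1.7 rad of turn, then a stop comes. In that range it lifts straight off; before it, it is held down. One grasp and a turn of 1.35 rad does it.
- spare_tape_roll_1: Bystander, to be left alone: small tape roll, a pale 45 mm wide, 48 mm high cylinder standing on end. Origin at the centre of its underside.
- spare_tape_roll_3: Bystander, to be left alone: small tape roll, a pale 47 mm wide, 56 mm high cylinder standing on end. Origin at the centre of its underside.
- spare_vial_clear: Bystander, to be left alone: small clear vial with a pale cap, 30 mm wide, 62 mm high. Origin at the centre of its underside.
- spare_vial_dark: Bystander, to be left alone: small dark vial with a pale cap, 31 mm wide, 62 mm high. Origin at the centre of its underside.
- spare_vial_green_label: Bystander, to be left alone: small vial, 24 mm wide, 50 mm high. Origin at the centre of its underside.
- spare_torch: Bystander, to be left alone: black pocket torch standing on end, 32 mm wide, 137 mm high. Origin at the centre of its underside.
Not all that is in view belongs to the job. Of the things like the cap, leave any that is green, pink or turquoise; of the rest the larger one is meant.

How it is judged (in metres and radians):
On the way, in this order (a step that is already met when the one before it is completed fails the run):
1. the hand wheel has been turned clockwise a full turn, up to its stop, with the cap still tight (value of joint handwheel above 6.2 rad and z of cap in the frame of jar below 0.102 m), for 0.2 s.
2. the cap has been unscrewed on the clamped jar until its threads are free (angle between the x axis of cap and the x axis of jar, either way round above 0.85 rad and value of joint handwheel above 6.2 rad), for 0.1 s.
At the end, for the whole second after the job is handed in: Gripper holds the cap still and level (0.2 rad), within 20 mm of straight above the jar, lower edge 3 to 50 mm over its mouth, touching neither jar nor stand; wheel still tight (over 6.2 rad), jar upright between jaw and V-block, bystanders moved under 30 mm (value of joint handwheel above 6.2 rad and z of cap in the frame of jar between 0.121 and 0.168 m and horizontal distance between cap and jar below 0.02 m and angle between cap's own z axis and vertical below 0.2 rad and contact force between the fingers and cap above 2 N and contact force between cap and jar below 0.1 N and contact force between cap and stand below 0.1 N and linear speed of cap below 0.02 m/s and angle between jar's own z axis and vertical below 0.1 rad and height (world z) of jar below 0.02 m and horizontal distance between jar and stand between 0.06 and 0.085 m and distance of each of spare_tape_roll_1, spare_tape_roll_3, spare_vial_clear, spare_vial_dark, spare_vial_green_label, spare_torch from where it was at the start of the episode below 0.03 m); the arm keeps its last pose, push and grip.
It fails at once if the jar is tipped or pulled up out of the stand (angle between jar's own z axis and vertical above 0.25 rad or height (world z) of jar above 0.03 m).
It fails at once if a bystander is knocked over or pushed away (distance of any of spare_tape_roll_1, spare_tape_roll_3, spare_vial_clear, spare_vial_dark, spare_vial_green_label, spare_torch from where it was at the start of the episode above 0.04 m or angle between any of spare_tape_roll_1, spare_tape_roll_3, spare_vial_clear, spare_vial_dark, spare_vial_green_label, spare_torch's own z axis and vertical above 0.5 rad).
It also fails if it takes over 58 s, if anything falls off the work surface, if the arm or the gripper's body presses on something with over 40 N, if the wrist force passes 120 N, or if a joint passes its speed limit or range.

ROBOT

A 6-joint arm with a two-finger parallel gripper is mounted at the origin on a cart in front of the work surface, level with it; the furniture and walls round the work are solid. World frame = base frame: x ahead of the robot, y to its left, z up, the work surface at z = 0. Lengths are in mm, angles in degrees, forces in N, time in s.
With the tool pointing down it reaches from about 350 to 850 mm from the base axis. Payload 8.1 kg.
Tool frame: the origin (TCP) lies midway between the tips of the shut fingers; the grasp point (between the pads) lies 19 mm behind it; z points along the fingers, y is the line along which they close (so a half turn about z gives the same grasp; the last joint's range is limited). The gripper opens to 85 mm and grips with 20 to 120 N. Pads are 22 mm wide; open, the fingers measure 114 mm over their backs; the gripper's body (76 mm by 85 mm) begins 54 mm behind the grasp point. The pads swing forward as they close: fully open they stand 13 mm farther back than shut.
Start: joints at [-71.127, 7.471, 85.268, -0, 87.261, -4.893], TCP at [241.824, -549.114, 205.692] pointing down, gripper open.
Joint ranges: [-169.43, 169.43], [-51.17, 129.36], [1.28, 143.12], [-76.62, 256.62], [0, 156.53], [-152.29, 152.29]. Speed limits (degrees/s): [136.94, 136.94, 159.86, 180, 180, 180].

INTERFACE

Orientations are given as [roll, pitch, yaw] about the fixed x, y, z axes, in that order (R = Rz(yaw) Ry(pitch) Rx(roll)).
In Python, from bench import r gives the robot as it stands.
- The arm moves only by the tool apply_moves, never from a script. Its argument "steps" is a list of rows, each a list of 7 numbers: the opening, from -1 (shut) to 1 (fully open), then the shift along the tool's x, y, z in mm, then the turn, a rotation vector about the tool's x, y, z in units of 5 degrees (1.0 is 5 degrees). A call has exactly 8 rows; each row shifts and turns the commanded pose from where the row before left it, along the tool's axes as they then stand; what a row does not reach is not made up. A row lasts 1/10 s, in which the tool goes at most 50 mm and 8.59 degrees, less where a joint would pass 70% of its speed; a pose out of reach is approached as far as the arm can. A call is refused whole if a number of a shift passes 50 or a number of a turn 1, either way. A call with a gripper value outside its range is refused whole. The fingers move at their own pace and stop on an object; "squeeze" is the grip in N (left out, the last holds). Time passes only in rows, so rows that do not move let the fingers close, or fill a call up. It gives the time, the measured TCP pose, the force, the opening and the grip force at its end, in the units of the state.
- r.sense(): the state, without advancing time (a new reading comes with each control period).
- r.snapshot(name): name is "scene" or "top"; returns a dict with "color" (420x560x3 uint8, blue, green, red), "depth" (420x560 float32, mm along the optical axis (not along the pixel's ray), 0 where there is no reading), "mtx" (3x3 intrinsics, pixels), "T" (4x4, takes a point from camera to world coordinates). Camera axes: x right, y down, z forward; pixel columns grow to the right and rows downward; lengths in mm; the calibration is good to about 2 mm. A picture is of the moment at which its call begins.
- r.hand_in(): hands the job in; it is judged then, once.
The state is a dict: "time": time; "joint_pos": joint angles; "qd": joint speeds; "joint_efforts": joint torques, N m; "tool_pos": TCP position; "tcp_rot": TCP orientation; "ft_force": force on the tool from outside, world axes, zero at the start; "wrist_torque": the same for the moment, N m; "finger_gap": finger opening in mm; "grip_force": force on a finger pad.
Only numpy, scipy, OpenCV 4.12 (cv2) and the standard library are available. Lean on these libraries where they do the work, as an engineer would, in place of code of your own. Each camera call takes 0.05 s, during which the arm holds its last target. There are 200 camera calls.

## Working session

There is one attempt and no reset: what is moved stays moved. The work goes in short steps, Python scripts to look and compute and a tool call to move; the robot and the scene stay as the last step left them, time stands still between calls to the robot, and variables do not carry over. Pictures are saved under pics/ and viewed, at most 10 in all, crops included, and the job is handed in when it is done.

Besides the shell and the picture viewer there is one more tool, called as name(argument=value, ...) on one line, values as JSON. apply_moves: Moves the arm, as the interface text tells. Its arguments: {"type":"object","properties":{"steps":{"type":"array"},"squeeze":{"type":"number"}},"required":["steps"]}

```bash
mkdir -p pics; ls
python3 - <<'E'
from bench import r
import cv2,numpy as np,pickle
d={}
for n in("scene","top"):
    s=r.snapshot(n); d[n]=s
    cv2.imwrite(f"pics/{n}0.png",s["color"])
    print(n,s["mtx"].round(1).tolist(),s["T"].round(3).tolist())
pickle.dump(d,open("s0.pkl","wb"))
print(r.sense())
E
```

```text
pics
scene [[410.2, 0.0, 278.6], [0.0, 410.2, 209.5], [0.0, 0.0, 1.0]] [[0.578, -0.43, 0.694, -109.91], [-0.816, -0.284, 0.503, -477.439], [-0.019, -0.857, -0.515, 573.558], [0.0, 0.0, 0.0, 1.0]]
top [[404.2, 0.0, 279.8], [0.0, 404.2, 212.6], [0.0, 0.0, 1.0]] [[-0.017, -0.996, 0.083, 424.639], [-1.0, 0.016, -0.021, -1.822], [0.019, -0.083, -0.996, 1232.406], [0.0, 0.0, 0.0, 1.0]]
{'time': 0.1, 'joint_pos': array([-7.11278848e+01,  7.51144226e+00,  8.53230378e+01, -7.48917906e-05,
        8.72612650e+01, -4.89272350e+00]), 'qd': array([-0.09517909, -0.06848642, -0.12858742, -0.0666011 , -0.05400816,
        0.02784626]), 'joint_efforts': array([ 1.44384830e-03, -5.70950925e+01, -5.01943731e+01, -1.07196227e-04,
        8.11350677e-03, -4.94743608e-05]), 'tool_pos': array([ 241.63979561, -548.60609896,  204.74248817]), 'tcp_rot': array([-1.79904597e+02, -8.09160264e-03,  2.37648356e+01]), 'ft_force': array([ 0.13429069,  0.62118984, -0.17784403]), 'wrist_torque': array([ 0.04709981,  0.0273592 , -0.01576125]), 'grip_force': 0.0, 'finger_gap': 85.4725629397121}
```

View pics/scene0.png

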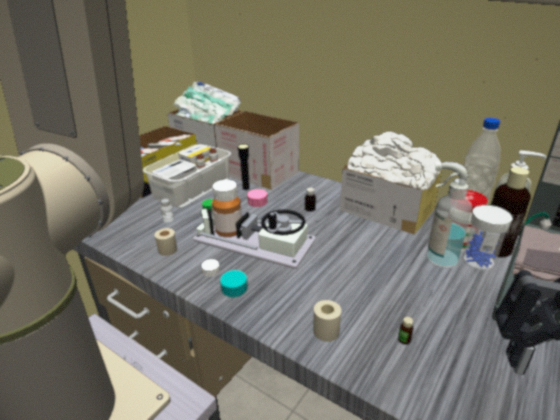

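View pics/top0.png

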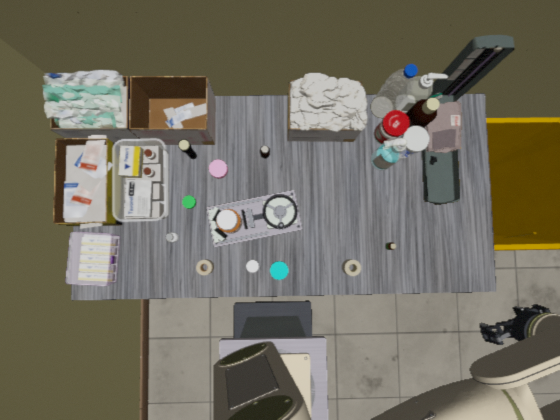

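The scene view shows the stand at about (255,235) with the jar and its white cap at (225,190), and the wheel with its knob at (283,222). In the top view the stand is at (255,218), its cap at (227,220) and the wheel at (280,212).

Cap-like things in the top view:
- white on the jar (227,220)
- small white (252,266)
- turquoise (279,270)
- pink (218,169)
- green (189,202)

The larger white one, on the jar, is the one meant. I'll confirm it in an enlarged crop.

Run:
```python
import cv2,numpy as np,pickle
d=pickle.load(open("s0.pkl","rb"))
a=cv2.resize(d["top"]["color"][180:280,195:310],None,fx=5,fy=5,interpolation=cv2.INTER_CUBIC)[:500,:575]
b=cv2.resize(d["scene"]["color"][170:280,190:325],None,fx=5,fy=5,interpolation=cv2.INTER_CUBIC)
cv2.imwrite("pics/c_top.png",a); cv2.imwrite("pics/c_scene.png",b)
```

```text
(no output)
```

View pics/c_top.png

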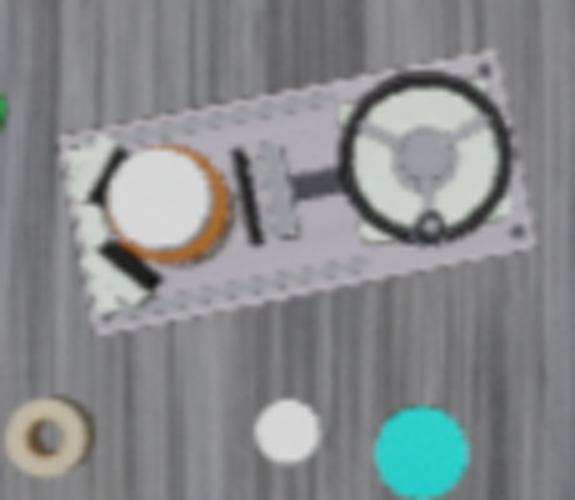

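View pics/c_scene.png

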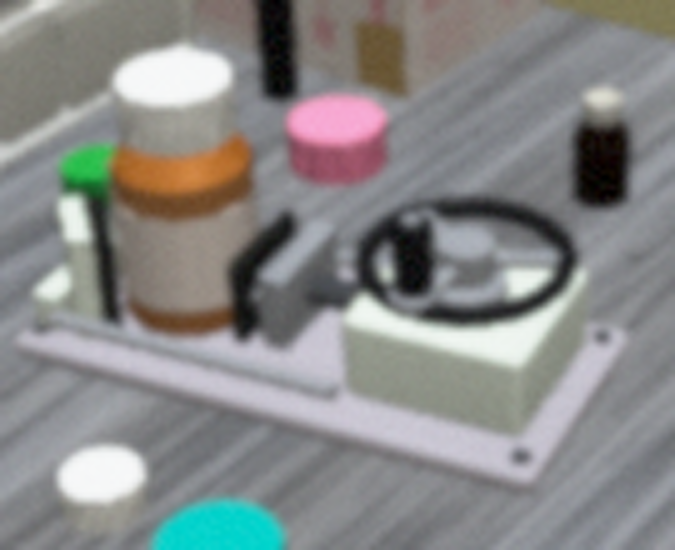

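The crops confirm it. The white ribbed cap on the amber jar is at top crop (158,198) and is larger than the loose white one at (288,432). The knob is at top crop (431,226) and scene crop (413,255), and the rim centre at top crop (425,157). Now I'll triangulate these.

```bash
cat > h.py <<'E'
import cv2,numpy as np
def ray(s,u,v):
    d=s["T"][:3,:3]@np.linalg.solve(s["mtx"],[u,v,1]); return s["T"][:3,3],d/np.linalg.norm(d)
def onz(s,u,v,z):
    o,d=ray(s,u,v); return o+d*(z-o[2])/d[2]
def tri(*rs):
    A=sum(np.eye(3)-np.outer(d,d) for o,d in rs); b=sum((np.eye(3)-np.outer(d,d))@o for o,d in rs)
    p=np.linalg.solve(A,b); return p,[np.linalg.norm((np.eye(3)-np.outer(d,d))@(p-o)) for o,d in rs]
def blob(mask,u,v):
    n,l,st,c=cv2.connectedComponentsWithStats(mask.astype(np.uint8)); i=l[int(v),int(u)]
    return (l==i).astype(np.uint8),st[i],c[i]
def proj(s,p):
    q=np.linalg.inv(s["T"])@np.append(p,1); q=s["mtx"]@q[:3]; return q[:2]/q[2]
def un(x,y,x0,y0): return x0+(x+.5)/5-.5, y0+(y+.5)/5-.5
E
python3 - <<'E'
import pickle; from h import *
np.set_printoptions(precision=1,suppress=True)
d=pickle.load(open("s0.pkl","rb")); t,s=d["top"],d["scene"]
# cap
hs=lambda i:cv2.cvtColor(i["color"],cv2.COLOR_BGR2HSV)
ht,hsn=hs(t),hs(s)
m,st,c=blob((ht[...,2]>185)&(ht[...,1]<30),227,220); print("cap top",st,c)
cn=max(cv2.findContours(m,0,1)[0],key=len); print(cv2.fitEllipse(cn))
for th in(215,225,235):
    m2,st2,c2=blob((hsn[...,2]>th)&(hsn[...,1]<40),225,185); print("cap scene",th,st2,c2)
    cn=max(cv2.findContours(m2,0,1)[0],key=len); 
    if len(cn)>5: print(cv2.fitEllipse(cn))
# plate corners at z=12
C=[onz(t,*un(x,y,195,180),12) for x,y in((62,137),(497,50),(535,245),(100,333))]
print("corners",np.array(C)); 
P=np.array(C)[:,:2]; print([np.linalg.norm(P[i]-P[i-1]) for i in range(4)],P.mean(0))
# rim: dark mask ellipse in both
v=ht[...,2]; 
mt=np.zeros_like(v); mt[193:231,260:300]=(v[193:231,260:300]<90)
cn=cv2.findContours(mt,0,1)[0]; cn=max(cn,key=len); et=cv2.fitEllipse(cn); print("rim top",et)
sub=(hsn[...,2]<75).astype(np.uint8); ms=np.zeros_like(sub); ms[205:240,258:309]=sub[205:240,258:309]
cs=max(cv2.findContours(ms,0,1)[0],key=len); es=cv2.fitEllipse(cs); print("rim scene",es)
print("rim tri",tri(ray(t,*et[0]),ray(s,*es[0])), onz(t,*et[0],75))
# knob: manual
kt=un(431,226,195,180); print("knob at z117",onz(t,*kt,117), "scene px top centre",un(415,222,190,170), proj(s,onz(t,*kt,117)))
E
```

```text
cap top [217 210  20  19 301] [226.3 219.1]
((226.2726593017578, 219.11181640625), (18.57037353515625, 18.841575622558594), 80.21407318115234)
cap scene 215 [213 180  23  11 197] [224.2 185.1]
((224.24058532714844, 185.0969696044922), (9.857734680175781, 22.39694595336914), 84.71855163574219)
cap scene 225 [214 180  22  11 182] [224.3 185.1]
((224.28555297851562, 185.07830810546875), (9.62932014465332, 21.12849998474121), 84.77960205078125)
cap scene 235 [214 180  21  10 159] [224.2 185. ]
((224.2590789794922, 184.96127319335938), (8.513915061950684, 20.645280838012695), 84.50454711914062)
corners [[546.7 192.5  12. ]
 [595.9 -71.8  12. ]
 [476.7 -92.4  12. ]
 [428.2 170.   12. ]]
[np.float64(120.6041477321036), np.float64(268.81204343346155), np.float64(120.95996404359865), np.float64(266.86316430013886)] [511.8  49.6]
rim top ((279.211669921875, 211.25344848632812), (32.65412902832031, 34.74040222167969), 73.11602783203125)
rim scene ((283.6757507324219, 221.7674102783203), (22.216848373413086, 38.82839584350586), 88.59042358398438)
rim tri (array([526.6, -26.3,  72.3]), [np.float64(2.3407165619425947), np.float64(2.340716561942632)]) [524.9 -24.4  75. ]
knob at z117 [483.6 -27.3 117. ] scene px top centre (272.6, 214.0) [271.2 213.4]
```

apply_moves(steps=[[1, 0, 0, 0, 0, 0, 0.95], [1, 0, 0, 0, 0, 0, 0.95], [1, 0, 0, 0, 0, 0, 0.95], [1, 0, 0, 0, 0, 0, 0.95], [1, 0, 0, 0, 0, 0, 0.95], [1, 15, -30, 0, 0, 0, 0], [1, 20, -40, 0, 0, 0, 0], [1, 20, -40, 0, 0, 0, 0]], squeeze=40)

```text
time: 0.9
tool_pos: [296.8, -437.7, 204.9]
tcp_rot: [-179.9, 0.0, -0.1]
ft_force: [1.2, 0.0, 0.3]
finger_gap: 85.0
grip_force: 0.0
```

Run:
```python
import pickle; from h import *
d=pickle.load(open("s0.pkl","rb")); t,s=d["top"],d["scene"]
p,e=tri(ray(t,226.27,219.1),ray(s,224.3,185.1)); print("cap top",p.round(1),np.round(e,1))
print("at z136.5:",onz(t,226.27,219.1,136.5).round(1),onz(s,224.3,185.1,136.5).round(1))
print("knob tri",tri(ray(t,*un(431,226,195,180)),ray(s,*un(415,222,190,170))))
for n,z in(((188,150),137),((265,152),62),((391,246),50),((172,237),62),((204,267),48),((352,267),56)): print(n,onz(t,*n,z).round())
```

```text
cap top [501.  120.4 135.1] [0.7 0.7]
at z136.5: [500.5 120.7 136.5] [499.5 117.9 136.5]
knob tri (array([484.59578615, -28.42068912, 115.33524417]), [np.float64(1.4007783679951542), np.float64(1.4007783679950965)])
(188, 150) [692. 224. 137.]
(265, 152) [702.  14.  62.]
(391, 246) [ 420. -351.   50.]
(172, 237) [457. 285.  62.]
(204, 267) [369. 196.  48.]
(352, 267) [ 361. -233.   56.]
```

apply_moves(steps=[[1, 19, -41, 0, 0, 0, 0], [1, 19, -41, 0, 0, 0, 0], [1, 19, -41, 0, 0, 0, 0], [1, 19, -41, 0, 0, 0, 0], [1, 19, -41, 0, 0, 0, 0], [1, 19, -41, 0, 0, 0, 0], [1, 19, -41, 0, 0, 0, 0], [1, 19, -41, 0, 0, 0, 0]])

```text
time: 1.7
tool_pos: [448.9, -109.2, 205.5]
tcp_rot: [180.0, 0.0, 0.0]
ft_force: [-0.2, -1.2, 0.0]
finger_gap: 85.3
grip_force: 0.0
```

apply_moves(steps=[[1, 18, -40, 0, 0, 0, 0], [1, 18, -41, 0, 0, 0, 0], [1, 0, 0, 20, 0, 0, 0], [1, 0, 0, 20, 0, 0, 0], [1, 0, 0, 20, 0, 0, 0], [1, 0, 0, 10, 0, 0, 0], [1, 0, 0, 0, 0, 0, 0], [1, 0, 0, 0, 0, 0, 0]])

```text
time: 2.5
tool_pos: [484.8, -30.2, 136.2]
tcp_rot: [180.0, -0.0, 0.0]
ft_force: [-0.4, 0.4, 0.4]
finger_gap: 85.3
grip_force: 0.0
```

Run:
```python
from bench import r
import cv2,numpy as np,pickle
d={n:r.snapshot(n) for n in("scene","top")}; pickle.dump(d,open("s1.pkl","wb"))
a=cv2.resize(d["top"]["color"][180:280,195:310],None,fx=3,fy=3,interpolation=cv2.INTER_CUBIC)
b=cv2.resize(d["scene"]["color"][150:270,220:340],None,fx=3,fy=3,interpolation=cv2.INTER_CUBIC)
a=cv2.copyMakeBorder(a,0,60,0,0,0);cv2.imwrite("pics/s1.png",np.hstack([a,b]))
s=r.sense();print(s["time"],s["tool_pos"],s["tcp_rot"])
```

```text
2.6 [485.49979757 -30.33864396 137.02697171] [ 1.79982396e+02 -1.11748403e-01 -1.56691203e-03]
```

View pics/s1.png

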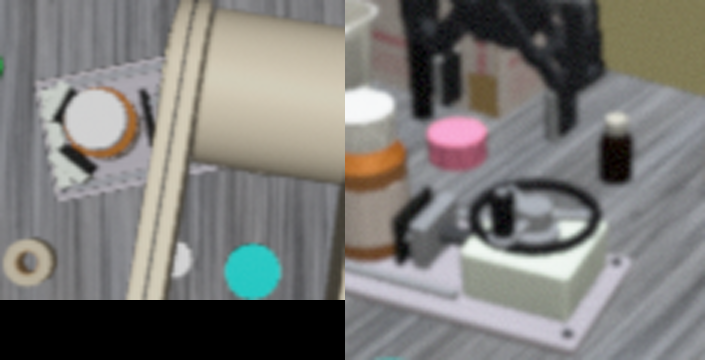

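The open fingers straddle the knob at scene crop (503,212), with tips near (420,105) and (560,125). The way down is clear, so I'm descending and closing.

apply_moves(steps=[[1, 0, -2, 15, 0, 0, 0], [1, 0, 0, 15, 0, 0, 0], [1, 0, 0, 10, 0, 0, 0], [1, 0, 0, 9, 0, 0, 0], [-1, 0, 0, 0, 0, 0, 0], [-1, 0, 0, 0, 0, 0, 0], [-1, 0, 0, 0, 0, 0, 0], [-1, 0, 0, 0, 0, 0, 0]], squeeze=40)

```text
time: 3.4
tool_pos: [485.2, -28.1, 87.4]
tcp_rot: [180.0, -0.1, 0.0]
ft_force: [0.3, -0.2, -0.3]
finger_gap: 28.4
grip_force: 0.0
```

apply_moves(steps=[[-1, 0, 0, 0, 0, 0, 0], [-1, 0, 0, 0, 0, 0, 0], [-1, 0, 0, 0, 0, 0, 0], [-1, 0, 0, 0, 0, 0, 0], [-1, 0, 0, 0, 0, 0, 0], [-1, 0, 0, 0, 0, 0, 0], [-1, 0, 0, 0, 0, 0, 0], [-1, 0, 0, 0, 0, 0, 0]])

```text
time: 4.2
tool_pos: [485.2, -28.0, 87.5]
tcp_rot: [-180.0, -0.1, 0.0]
ft_force: [-1.5, 2.4, 6.0]
finger_gap: 15.4
grip_force: 39.1
```

Run:
```python
from bench import r
import cv2
c=r.snapshot("scene")["color"]
cv2.imwrite("pics/s2.png",cv2.resize(c[160:260,230:340],None,fx=5,fy=5,interpolation=cv2.INTER_CUBIC))
s=r.sense();print(s["finger_gap"],s["ft_force"],s["wrist_torque"],s["grip_force"])
```

```text
15.598598478843867 [-0.77541557  1.25595338  5.95745549] [0.1728387  0.15214017 0.03368009] 39.087154269218445
```

View pics/s2.png

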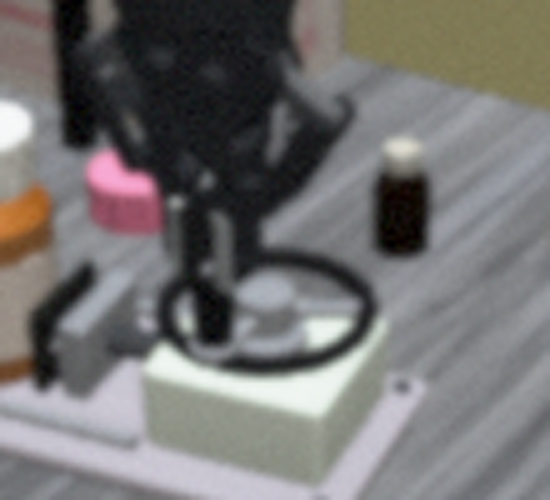

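Run:
```python
import pickle; from h import *
s=pickle.load(open("s1.pkl","rb"))["scene"]
for p in((485,-28,88),(485,-28,107),(474,-36,88),(474,-20,88),(474,-36,107),(474,-20,107),(474,-36,130),(474,-20,130),(484.5,-28,117),(484.5,-28,81)):
    print(p,((proj(s,p)-[230,160])*5).round())
```

```text
(485, -28, 88) [211. 323.]
(485, -28, 107) [210. 286.]
(474, -36, 88) [211. 341.]
(474, -20, 88) [181. 329.]
(474, -36, 107) [210. 303.]
(474, -20, 107) [180. 292.]
(474, -36, 130) [208. 257.]
(474, -20, 130) [178. 246.]
(484.5, -28, 117) [209. 267.]
(484.5, -28, 81) [211. 337.]
```

Run:
```python
from bench import r
from h import *
s=r.snapshot("scene"); D=s["depth"]
v,u=np.mgrid[200:240,255:300]; z=D[200:240,255:300]
P=np.stack([(u-s["mtx"][0,2])/s["mtx"][0,0]*z,(v-s["mtx"][1,2])/s["mtx"][1,1]*z,z,np.ones_like(z)],-1)@s["T"].T
for a in range(75,165,8):
    m=(P[...,2]>a)&(P[...,2]<=a+8)&(z>0)&(abs(P[...,0]-485)<40)&(abs(P[...,1]+28)<40)
    q=P[m][:,:2]; print(a,m.sum(),q[np.argsort(q[:,1])].round().astype(int).tolist()[:40])
cv2.imwrite("pics/s3.png",cv2.convertScaleAbs(cv2.resize(s["color"][190:240,250:300],None,fx=12,fy=12,interpolation=cv2.INTER_LINEAR),alpha=1.8,beta=10))
```

```text
75 177 [[507, -67], [495, -67], [503, -67], [516, -67], [501, -66], [494, -66], [491, -65], [495, -65], [492, -65], [500, -65], [500, -64], [496, -64], [497, -63], [494, -63], [487, -62], [491, -62], [489, -61], [493, -61], [493, -61], [491, -60], [488, -59], [493, -58], [490, -58], [483, -58], [491, -57], [487, -57], [487, -57], [486, -55], [491, -55], [487, -55], [484, -54], [487, -52], [487, -52], [491, -52], [484, -52], [484, -52], [482, -50], [486, -50], [480, -49], [485, -49]]
83 53 [[523, -41], [481, -39], [485, -38], [482, -38], [486, -38], [486, -37], [482, -37], [516, -37], [479, -37], [480, -36], [522, -36], [519, -35], [478, -35], [478, -35], [478, -35], [515, -35], [478, -35], [475, -34], [476, -34], [476, -34], [518, -34], [478, -33], [474, -33], [512, -33], [523, -32], [521, -32], [475, -31], [476, -31], [517, -31], [473, -31], [524, -29], [475, -29], [517, -29], [476, -29], [514, -28], [522, -28], [519, -27], [475, -26], [476, -26], [513, -26]]
91 29 [[480, -39], [477, -39], [479, -37], [486, -37], [479, -37], [483, -37], [487, -37], [487, -37], [483, -37], [481, -36]
[... 2995 characters left out ...]
, [478, -42], [473, -41], [474, -40], [475, -39], [473, -38], [475, -37], [477, -22], [478, -22], [474, -22], [485, -22], [482, -21], [476, -21], [472, -21], [475, -19], [475, -18], [474, -17], [476, -15], [479, -11]]
155 31 [[484, -68], [482, -67], [474, -65], [474, -65], [472, -64], [474, -63], [472, -62], [473, -61], [471, -60], [473, -59], [477, -53], [478, -52], [478, -52], [476, -52], [477, -51], [474, -50], [477, -50], [475, -50], [475, -49], [473, -48], [473, -48], [474, -48], [471, -47], [472, -47], [472, -46], [472, -45], [472, -44], [470, -43], [476, -41], [475, -39], [473, -39]]
163 8 [[474, -68], [472, -67], [475, -65], [472, -64], [472, -64], [471, -63], [473, -61], [472, -59]]
```

View pics/s3.png

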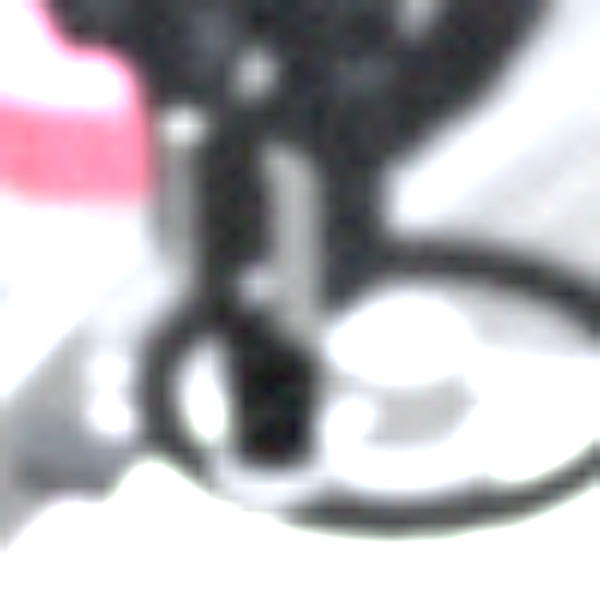

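The enlargement shows the pad tips, at crop (180,280) and (300,340), reaching only the top of the knob at (275,400). That puts them at about z 112 while the TCP reads 87. I'll check the tool-tip offset on the earlier open-gripper image.

Run:
```python
import pickle; from h import *
s=pickle.load(open("s1.pkl","rb"))["scene"]; D=s["depth"]
v,u=np.mgrid[130:215,230:320]; z=D[130:215,230:320]
P=np.stack([(u-s["mtx"][0,2])/s["mtx"][0,0]*z,(v-s["mtx"][1,2])/s["mtx"][1,1]*z,z,np.ones_like(z)],-1)@s["T"].T
for lo,hi in((-110,-60),(0,60)):
  for a in range(118,190,6):
    m=(P[...,2]>a)&(P[...,2]<=a+6)&(z>0)&(abs(P[...,0]-485)<30)&(P[...,1]>lo)&(P[...,1]<hi)
    q=P[m][:,:2]; print(a,m.sum(),(q.min(0).round(),q.max(0).round()) if len(q) else "")
```

```text
118 0 
124 0 
130 0 
136 0 
142 0 
148 0 
154 0 
160 0 
166 0 
172 5 (array([478., -80.]), array([491., -79.]))
178 17 (array([474., -86.]), array([490., -75.]))
184 26 (array([473., -88.]), array([493., -75.]))
118 0 
124 0 
130 0 
136 0 
142 0 
148 0 
154 0 
160 0 
166 0 
172 7 (array([475.,  11.]), array([492.,  14.]))
178 22 (array([473.,  11.]), array([494.,  25.]))
184 26 (array([473.,  10.]), array([495.,  24.]))
```

The tips sit about 24 mm behind the stated TCP, consistently in both the open and closed views. I'll correct for this: open part way, go 20 mm lower and close again.

apply_moves(steps=[[0, 0, 0, 0, 0, 0, 0], [0, 0, 0, 0, 0, 0, 0], [0, 0, 0, 0, 0, 0, 0], [0, 0, 0, 5, 0, 0, 0], [0, 0, 0, 5, 0, 0, 0], [0, 0, 0, 5, 0, 0, 0], [0, 0, 0, 5, 0, 0, 0], [-1, 0, 0, 0, 0, 0, 0]])

```text
time: 5.1
tool_pos: [483.8, -27.9, 65.5]
tcp_rot: [-180.0, 0.1, 0.0]
ft_force: [-0.6, -0.3, -0.4]
finger_gap: 29.4
grip_force: 0.0
```

apply_moves(steps=[[-1, 0, 0, 0, 0, 0, 0], [-1, 0, 0, 0, 0, 0, 0], [-1, 0, 0, 0, 0, 0, 0], [-1, 0, 0, 0, 0, 0, 0], [-1, 0, 0, 0, 0, 0, 0], [-1, 0, 0, 0, 0, 0, 0], [-1, 0, 0, 0, 0, 0, 0], [-1, 0, 0, 0, 0, 0, 0]])

```text
time: 5.9
tool_pos: [484.4, -28.0, 66.5]
tcp_rot: [-180.0, 0.0, 0.0]
ft_force: [-0.9, 0.2, -4.7]
finger_gap: 17.5
grip_force: 39.1
```

```bash
cat > arc.py <<'E'
import numpy as np
# wheel axis, knob start -> rounded tool increments (tool x=+X, tool y=-Y), clockwise from above
import sys
a=np.array([526.2,-26.8]); k=np.array([485.0,-28.3]); R=42
th0=np.arctan2(*(k-a)[::-1]); n=36; tot=np.radians(float(sys.argv[1]))
th=th0-tot*np.arange(n+1)/n
p=a+R*np.c_[np.cos(th),np.sin(th)]; p[0]=k
c=p[0].copy(); rows=[]
for q in p[1:]:
    d=np.round((q-c)*2)/2; c=c+d; rows.append([-1,d[0],-d[1],0,0,0,0])
for i in range(0,n,8): print(rows[i:i+8])
E
python3 arc.py 360; python3 -c "
from bench import r
s=r.sense();print(s['time'],s['tool_pos'],s['ft_force'],s['finger_gap'])"
```

```text
[[-1, np.float64(-0.5), np.float64(-7.5), 0, 0, 0, 0], [-1, np.float64(1.5), np.float64(-7.0), 0, 0, 0, 0], [-1, np.float64(3.0), np.float64(-6.5), 0, 0, 0, 0], [-1, np.float64(4.0), np.float64(-6.5), 0, 0, 0, 0], [-1, np.float64(5.0), np.float64(-5.0), 0, 0, 0, 0], [-1, np.float64(6.0), np.float64(-4.5), 0, 0, 0, 0], [-1, np.float64(6.5), np.float64(-3.5), 0, 0, 0, 0], [-1, np.float64(7.0), np.float64(-2.0), 0, 0, 0, 0]]
[[-1, np.float64(7.0), np.float64(-1.0), 0, 0, 0, 0], [-1, np.float64(7.5), np.float64(0.5), 0, 0, 0, 0], [-1, np.float64(7.0), np.float64(1.5), 0, 0, 0, 0], [-1, np.float64(7.0), np.float64(3.0), 0, 0, 0, 0], [-1, np.float64(6.0), np.float64(4.0), 0, 0, 0, 0], [-1, np.float64(5.5), np.float64(5.0), 0, 0, 0, 0], [-1, np.float64(4.5), np.float64(5.5), 0, 0, 0, 0], [-1, np.float64(3.0), np.float64(6.5), 0, 0, 0, 0]]
[[-1, np.float64(2.5), np.float64(7.0), 0, 0, 0, 0], [-1, np.float64(0.5), np.float64(7.5), 0, 0, 0, 0], [-1, np.float64(-0.0), np.float64(7.5), 0, 0, 0, 0], [-1, np.float64(-2.0), np.float64(7.0), 0, 0, 0, 0], [-1, np.float64(-2.5), np.float64(6.5), 0, 0,
[... 215 characters left out ...]
, 0], [-1, np.float64(-7.0), np.float64(2.0), 0, 0, 0, 0], [-1, np.float64(-7.5), np.float64(1.0), 0, 0, 0, 0], [-1, np.float64(-7.0), np.float64(-0.5), 0, 0, 0, 0], [-1, np.float64(-7.0), np.float64(-1.5), 0, 0, 0, 0], [-1, np.float64(-7.0), np.float64(-3.0), 0, 0, 0, 0], [-1, np.float64(-6.0), np.float64(-4.0), 0, 0, 0, 0], [-1, np.float64(-5.5), np.float64(-5.0), 0, 0, 0, 0]]
[[-1, np.float64(-4.5), np.float64(-5.5), 0, 0, 0, 0], [-1, np.float64(-3.0), np.float64(-6.5), 0, 0, 0, 0], [-1, np.float64(-2.5), np.float64(-7.0), 0, 0, 0, 0], [-1, np.float64(-1.0), np.float64(-7.5), 0, 0, 0, 0]]
5.9 [484.36646547 -27.97734409  66.45375456] [-0.87809873  0.23292642 -4.65380835] 17.542243536981687
```

apply_moves(steps=[[-1, -0.5, -7.5, 0, 0, 0, 0], [-1, 1.5, -7, 0, 0, 0, 0], [-1, 3, -6.5, 0, 0, 0, 0], [-1, 4, -6.5, 0, 0, 0, 0], [-1, 5, -5, 0, 0, 0, 0], [-1, 6, -4.5, 0, 0, 0, 0], [-1, 6.5, -3.5, 0, 0, 0, 0], [-1, 7, -2, 0, 0, 0, 0]])

```text
time: 6.7
tool_pos: [517.1, 14.9, 66.4]
tcp_rot: [180.0, 0.1, 0.0]
ft_force: [-3.1, -3.3, -4.9]
finger_gap: 17.6
grip_force: 39.7
```

apply_moves(steps=[[-1, 7, -1, 0, 0, 0, 0], [-1, 7.5, 0.5, 0, 0, 0, 0], [-1, 7, 1.5, 0, 0, 0, 0], [-1, 7, 3, 0, 0, 0, 0], [-1, 6, 4, 0, 0, 0, 0], [-1, 5.5, 5, 0, 0, 0, 0], [-1, 4.5, 5.5, 0, 0, 0, 0], [-1, 3, 6.5, 0, 0, 0, 0]])

```text
time: 7.5
tool_pos: [565.3, -10.7, 66.5]
tcp_rot: [-180.0, -0.0, 0.0]
ft_force: [-0.4, 4.7, -9.1]
finger_gap: 17.6
grip_force: 39.5
```

apply_moves(steps=[[-1, 2.5, 7, 0, 0, 0, 0], [-1, 0.5, 7.5, 0, 0, 0, 0], [-1, 0, 7.5, 0, 0, 0, 0], [-1, -2, 7, 0, 0, 0, 0], [-1, -2.5, 6.5, 0, 0, 0, 0], [-1, -4, 6.5, 0, 0, 0, 0], [-1, -5, 5, 0, 0, 0, 0], [-1, -6, 4.5, 0, 0, 0, 0]])

```text
time: 8.3
tool_pos: [547.7, -62.4, 66.6]
tcp_rot: [-180.0, -0.0, 0.0]
ft_force: [2.6, 5.5, -11.0]
finger_gap: 17.2
grip_force: 39.5
```

apply_moves(steps=[[-1, -6.5, 3.5, 0, 0, 0, 0], [-1, -7, 2, 0, 0, 0, 0], [-1, -7.5, 1, 0, 0, 0, 0], [-1, -7, -0.5, 0, 0, 0, 0], [-1, -7, -1.5, 0, 0, 0, 0], [-1, -7, -3, 0, 0, 0, 0], [-1, -6, -4, 0, 0, 0, 0], [-1, -5.5, -5, 0, 0, 0, 0]])

```text
time: 9.1
tool_pos: [495.4, -54.9, 66.7]
tcp_rot: [180.0, -0.2, -0.0]
ft_force: [11.6, 3.1, -21.2]
finger_gap: 17.7
grip_force: 39.5
```

apply_moves(steps=[[-1, -4.5, -5.5, 0.5, 0, 0, 0], [-1, -3, -6.5, 0.5, 0, 0, 0], [-1, -2.5, -7, 0, 0, 0, 0], [-1, -1, -7.5, 0, 0, 0, 0], [-1, 0, -4, 0, 0, 0, 0], [-1, 0.5, -3, 0, 0, 0, 0], [-1, 0, 0, 0, 0, 0, 0], [-1, 0, 0, 0, 0, 0, 0]])

```text
time: 9.9
tool_pos: [484.5, -22.7, 66.5]
tcp_rot: [179.9, -0.1, -0.0]
ft_force: [-0.0, -5.3, -6.6]
finger_gap: 17.5
grip_force: 40.6
```

apply_moves(steps=[[-1, 0, -1.5, 0, 0, 0, 0], [-1, 0.5, -1.5, 0, 0, 0, 0], [-1, 0, -1, 0, 0, 0, 0], [-1, 0, 0, 0, 0, 0, 0], [-1, 0, 0, 0, 0, 0, 0], [-1, 0, 0, 0, 0, 0, 0], [-1, 0, 0, 0, 0, 0, 0], [-1, 0, 0, 0, 0, 0, 0]])

```text
time: 10.7
tool_pos: [484.7, -20.3, 66.4]
tcp_rot: [179.7, -0.0, -0.0]
ft_force: [-1.4, -13.1, -6.5]
finger_gap: 17.5
grip_force: 41.0
```

The wheel is at its stop: the force rose to 13 N and the knob stands at about 6.6 rad. I'll release it and rise.

apply_moves(steps=[[-1, 0, 1.5, 0, 0, 0, 0], [0.3, 0, 0, 0, 0, 0, 0], [0.3, 0, 0, 0, 0, 0, 0], [0.3, 0, 0, 0, 0, 0, 0], [0.3, 0, 0, -20, 0, 0, 0], [0.3, 0, 0, -40, 0, 0, 0], [1, 0, 0, -40, 0, 0, 0], [1, 0, 0, -20, 0, 0, 0]])

```text
time: 11.5
tool_pos: [486.7, -18.6, 190.4]
tcp_rot: [180.0, -0.3, 0.0]
ft_force: [1.2, -0.5, -0.6]
finger_gap: 82.0
grip_force: 0.0
```

Run:
```python
from bench import r
from h import *
import pickle
d={n:r.snapshot(n) for n in("scene","top")}; pickle.dump(d,open("s2.pkl","wb"))
t,s=d["top"],d["scene"]
hs=lambda i:cv2.cvtColor(i["color"],cv2.COLOR_BGR2HSV)
c=[]
for i,th,sa,u,v in((t,185,30,226,219),(s,225,40,224,185)):
    h=hs(i); m,st,cc=blob((h[...,2]>th)&(h[...,1]<sa),u,v); e=cv2.fitEllipse(max(cv2.findContours(m,0,1)[0],key=len)); print(st,e); c.append(e[0])
print(tri(ray(t,*c[0]),ray(s,*c[1])), onz(t,*c[0],136.5))
q=r.sense();print(q["time"],q["tool_pos"],q["tcp_rot"],q["joint_pos"])
a=cv2.resize(t["color"][180:280,195:310],None,fx=3,fy=3,interpolation=cv2.INTER_CUBIC)
b=cv2.resize(s["color"][150:270,200:320],None,fx=3,fy=3,interpolation=cv2.INTER_CUBIC)
cv2.imwrite("pics/s4.png",np.hstack([cv2.copyMakeBorder(a,0,60,0,0,0),b]))
```

```text
[217 210  19  19 297] ((225.8178253173828, 219.1998291015625), (18.292993545532227, 18.8441219329834), 30.301862716674805)
[213 180  22  11 183] ((223.6990203857422, 184.9904022216797), (9.61881160736084, 21.262418746948242), 84.62645721435547)
(array([500.67026246, 121.69156274, 135.15701766]), [np.float64(0.5141876081864765), np.float64(0.5141876081864003)]) [500.22574078 121.91527092 136.5       ]
11.6 [487.55547412 -18.71387242 190.65051188] [ 1.79939099e+02 -4.74786944e-01  4.27156772e-02] [-8.22807292e+00 -1.02633888e+01  1.04284728e+02  8.05500311e-03
  8.55000514e+01  8.17288653e+01]
```

View pics/s4.png

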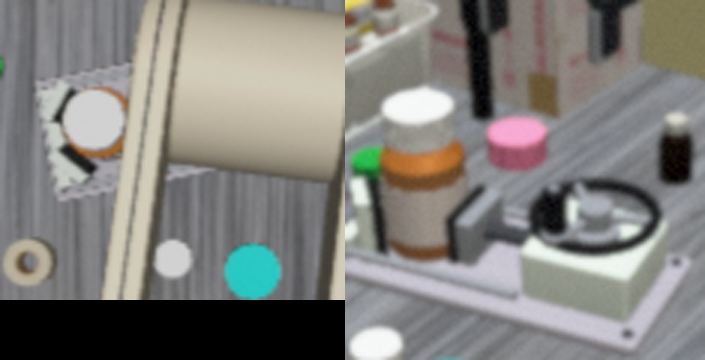

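The jaw pad now rests against the jar (scene crop (470,225)) and the knob is back near its start at (548,210). The cap is at (500.5, 121.8) with its top at about z 136. I'll move above it and descend.

apply_moves(steps=[[1, 3, -30, 0, 0, 0, 0], [1, 4, -40, 0, 0, 0, 0], [1, 4, -40, 0, 0, 0, 0], [1, 2.5, -30.5, 0, 0, 0, 0], [1, 0, 0, 30, 0, 0, 0], [1, 0, 0, 30, 0, 0, 0], [1, 0, 0, 0, 0, 0, 0], [1, 0, 0, 0, 0, 0, 0]])

```text
time: 12.4
tool_pos: [497.3, 121.9, 125.1]
tcp_rot: [180.0, 0.1, 0.0]
ft_force: [1.1, -0.1, 0.2]
finger_gap: 85.6
grip_force: 0.0
```

apply_moves(steps=[[1, 3, 0, 12, 0, 0, 0], [1, 0, 0, 12, 0, 0, 0], [1, 0, 0, 10, 0, 0, 0], [1, 0, 0, 8, 0, 0, 0], [-1, 0, 0, 0, 0, 0, 0], [-1, 0, 0, 0, 0, 0, 0], [-1, 0, 0, 0, 0, 0, 0], [-1, 0, 0, 0, 0, 0, 0]], squeeze=70)

```text
time: 13.2
tool_pos: [501.4, 121.7, 84.4]
tcp_rot: [180.0, -0.0, 0.0]
ft_force: [-3.3, -2.5, 4.1]
finger_gap: 52.3
grip_force: 73.1
```

apply_moves(steps=[[-1, 0, 0, 0, 0, 0, 0], [-1, 0, 0, 0, 0, 0, 0], [-1, 0, 0, 0, 0, 0, 0], [-1, 0, 0, 0, 0, 0, 0], [-1, 0, 0, 0, 0, 0, 0], [-1, 0, 0, 0, 0, 0, 0], [-1, 0, 0, 0, 0, 0, 0], [-1, 0, 0, 0, 0, 0, 0]])

```text
time: 14.0
tool_pos: [501.4, 121.7, 84.4]
tcp_rot: [180.0, -0.0, 0.0]
ft_force: [-3.7, -2.4, 6.4]
finger_gap: 52.4
grip_force: 73.3
```

Run:
```python
from bench import r
from h import *
s=r.snapshot("scene")
cv2.imwrite("pics/s5.png",cv2.resize(s["color"][130:250,180:320],None,fx=5,fy=5,interpolation=cv2.INTER_CUBIC))
q=r.sense();print(q["time"],q["tool_pos"],q["tcp_rot"],q["joint_pos"],q["ft_force"],q["wrist_torque"],q["finger_gap"],q["grip_force"])
```

```text
14.05 [501.40752591 121.7425695   84.40579313] [ 1.79979308e+02 -3.63601585e-02  1.74765463e-02] [ 7.97201990e+00 -2.32686918e-01  1.06303892e+02 -2.65667563e-02
  7.38956502e+01  9.79619118e+01] [-4.60685227 -2.7822362   6.04266031] [-0.6696069   0.58871571 -0.01720055] 52.47916566857296 73.32521690055728
```

View pics/s5.png

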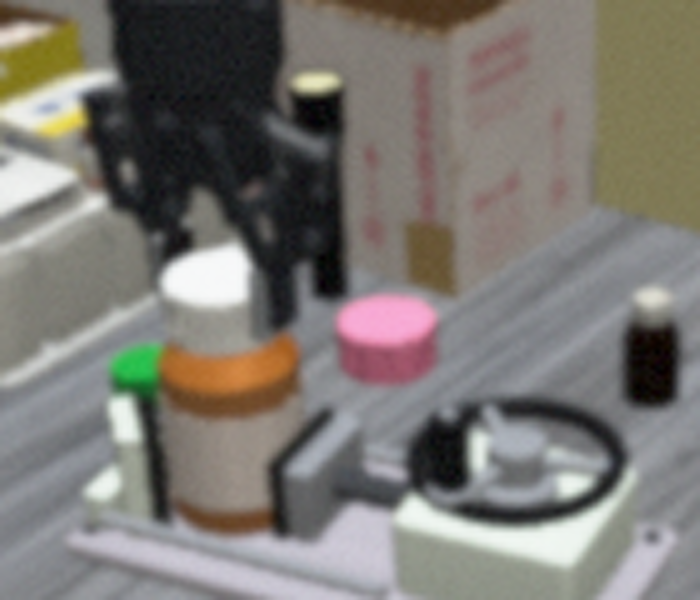

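The fingers hold the cap squarely across its ribs at (270,280), with the tips above the shoulder. Now I'll unscrew it anticlockwise, rising slightly as it turns.

apply_moves(steps=[[-1, 0, 0, 0, 0, 0, -0.5], [-1, 0, 0, 0, 0, 0, -1], [-1, 0, 0, -0.2, 0, 0, -1], [-1, 0, 0, -0.2, 0, 0, -1], [-1, 0, 0, -0.2, 0, 0, -1], [-1, 0, 0, -0.2, 0, 0, -1], [-1, 0, 0, -0.2, 0, 0, -1], [-1, 0, 0, -0.2, 0, 0, -1]])

```text
time: 14.85
tool_pos: [501.9, 122.4, 85.6]
tcp_rot: [180.0, -0.1, 37.7]
ft_force: [-0.1, 1.0, 2.9]
finger_gap: 52.6
grip_force: 73.1
```

apply_moves(steps=[[-1, 0, 0, -0.2, 0, 0, -1], [-1, 0, 0, -0.2, 0, 0, -1], [-1, 0, 0, -0.2, 0, 0, -1], [-1, 0, 0, -0.2, 0, 0, -1], [-1, 0, 0, 0, 0, 0, -1], [-1, 0, 0, 0, 0, 0, -1], [-1, 0, 0, 0, 0, 0, -1], [-1, 0, 0, 0, 0, 0, -1]])

```text
time: 15.65
tool_pos: [501.5, 122.5, 86.0]
tcp_rot: [180.0, -0.1, 77.7]
ft_force: [-0.9, 1.1, 1.8]
finger_gap: 52.2
grip_force: 73.1
```

apply_moves(steps=[[-1, 0, 0, 0, 0, 0, 0], [-1, 0, 0, 0, 0, 0, 0], [-1, 0, 0, 0, 0, 0, 0], [-1, 0, 0, 0, 0, 0, 0], [-1, 0, 0, -1, 0, 0, 0], [-1, 0, 0, -1, 0, 0, 0], [-1, 0, 0, 0, 0, 0, 0], [-1, 0, 0, 0, 0, 0, 0]])

```text
time: 16.45
tool_pos: [500.9, 121.8, 87.5]
tcp_rot: [-180.0, 0.0, 77.5]
ft_force: [-0.9, 0.4, -0.9]
finger_gap: 52.6
grip_force: 73.1
```

Threads are free and it lifts with almost no force. I'll lift another 40 mm.

apply_moves(steps=[[-1, 0, 0, -4, 0, 0, 0], [-1, 0, 0, -8, 0, 0, 0], [-1, 0, 0, -8, 0, 0, 0], [-1, 0, 0, -10, 0, 0, 0], [-1, 0, 0, -10, 0, 0, 0], [-1, 0, 0, 0, 0, 0, 0], [-1, 0, 0, 0, 0, 0, 0], [-1, 0, 0, 0, 0, 0, 0]])

```text
time: 17.25
tool_pos: [500.9, 121.9, 127.3]
tcp_rot: [-180.0, 0.0, 77.5]
ft_force: [-0.0, -0.3, -0.4]
finger_gap: 52.7
grip_force: 73.1
```

Run:
```python
from bench import r
from h import *
s=r.snapshot("scene")
cv2.imwrite("pics/s6.png",cv2.resize(s["color"][110:250,180:320],None,fx=4,fy=4,interpolation=cv2.INTER_CUBIC))
q=r.sense();print(q["time"],q["tool_pos"],q["tcp_rot"],q["ft_force"],q["finger_gap"],q["grip_force"])
```

```text
17.3 [500.69964813 121.86838756 127.07988585] [-1.79945617e+02  2.25559169e-02  7.75148628e+01] [-0.66004795 -0.48770535 -0.94174702] 52.53420288300001 73.10960439965129
```

View pics/s6.png

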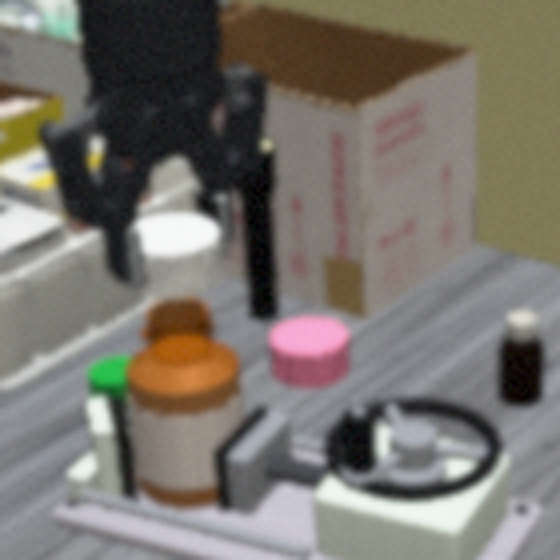

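The cap is held level at (178,245), straight above the open jar mouth at (180,315) with a clear gap. The jar is still clamped and upright, so I'm handing in.

```bash
python3 -c "
from bench import r
print(r.hand_in())"
```

```text
the job is handed in; nothing more can be done
None
```

The job is handed in at about 17 s of robot time: the wheel was turned to its stop, the jar was still clamped and upright, and the unscrewed cap was held level about 2 cm above the open mouth; the judge's verdict was not shown.

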